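# Log the clamped blank with the code scanner

## Task

Log the wooden blank that is clamped in the carving cradle: press the round key on the job terminal, then pick up the code scanner, aim its window squarely at the middle of that blank's bar label from about 100 mm away and hold it steady there for a full second. Then set the scanner down gently in its rest, upright with its head between the two cheeks, let go, and press the long bar key to save. Do not press the square key, do not touch the clamped blank, and leave everything else on the bench where it is.

Things in the scene. Friction and masses are not known exactly. Their poses are not given: they have to be found in the camera images.
- scanner: Hand-held code scanner lying upright and loose on the bench, 182 mm long, 0.25 kg. Handle: black bar 140 x 42 x 36 mm high, from x = -90 to +50 mm. At its +x end a 58 mm wide grey head, from x = +32 to +92 mm, z = 20 to 80 mm, with a window. Origin on its flat underside, on the centre line; x towards the head, z up. Grip it across the 42 mm handle, at about x = -25 mm, z = 24 mm.
- window (a point): Centre of the scanner's window (46 x 34 mm), at x = 75.5, y = 0, z = 36.5 mm in the scanner's frame. The x axis of this point is the line of sight: it looks ahead and 45 degrees down when the scanner is level. y is level, along the scanner's y. Reads well 60 to 150 mm from a label.
- label (a point): Centre of the paper bar label (60 mm along y, 44 mm along x) on the dark wooden blank that is clamped in the cradle. z points straight out of the label, towards the robot and about 35 to 55 degrees above level; y is level, along the blank. About 190 mm above the bench. The spare blanks carry look-alike labels that are not to be scanned.
- blank: The clamped dark wood blank, 280 mm long (y), 70 mm wide (x), 50 mm thick (z, out of the label). Origin at its centre, 170 mm above the bench. It can turn stiffly about its y axis in the cradle: do not touch it.
- cradle: Light wood carving cradle fixed to the bench: base 100 mm (x) x 420 mm (y) x 22 mm high, two uprights 60 x 34 mm at y = +-190 mm, reaching z = 222 mm. Origin under the centre of the base.
- terminal: Grey job terminal fixed to the bench, 150 mm (x) x 200 mm (y) x 50 mm high, dark screen on the +x part of its top, three white keys in a row along y on the -x part (all at x = -34 mm). Origin under its centre.
- key_round (a joint): Travel of the round key (36 mm diameter, at y = -62 mm of the terminal): 0 up, 0.006 m fully down; springs back. 1.5 N starts it, 4.5 N takes it fully down.
- key_round_top (a point): Centre of the round key's top, 62 mm above the bench when up, 12 mm above the terminal's top.
- key_square (a joint): Travel of the square key (32 x 32 mm, in the middle, at y = 0 of the terminal), same spring as the others. Never to be pressed.
- key_bar (a joint): Travel of the long bar key (66 mm along x, 26 mm along y, at y = +62 mm of the terminal), same spring and travel as the round key.
- key_bar_top (a point): Centre of the bar key's top, 62 mm above the bench when up.
- rest: Grey scanner rest fixed to the bench: plinth 220 x 100 mm, 12 mm high; two cheeks at its +x end (x = 40 to 90 mm, inner faces at y = +-39 mm, tops 56 mm above the bench) and a low stop at its -x end (inner face x = -105 mm, top 32 mm above the bench). Origin under it, on the bench. The sides are open to the fingers along the handle.
- dock (a point): Point on the rest's plinth, 12 mm above the rest's origin, same axes: the scanner's origin belongs here with its x along this x. The head then lies between the cheeks with 10 mm free at either side and the handle ends 15 mm before the stop.
- spare_left: Bystander: loose spare blank on the left, 260 x 70 x 50 mm, with a look-alike label on top; origin under its centre.
- spare_right: Bystander: the same on the right.
- sanding_block: Bystander: cork sanding block 35 x 75 x 28 mm before the cradle; origin under its centre.
- chisel: Bystander: wood-handled hand tool 200 mm long lying on the bench near the robot, under 40 mm high.
- brush: Bystander: brush 180 mm long lying on the bench near the robot, under 40 mm high.
- glue: Bystander: glue bottle 64 mm wide, 170 mm high, on the left; origin under its centre.
- mug: Bystander: mug 80 mm wide, 95 mm high, on the right; origin under its centre.
- mallet: Bystander: carving mallet standing on its head, 90 mm wide, 235 mm high, on the left; origin under its centre.

How it is judged:
On the way, in this order (a step that is already met when the one before it is completed fails the run):
1. the round key is pressed (at least 4 of its 6 mm) (value of joint key_round above 0.004 m), for 0.04 s.
2. the held scanner is steady for 0.9 s, window 50 to 160 mm from the clamped blank's label, sight line within 18 mm of its middle (20 mm along it) and 24 degrees of square (x of label in the frame of window between 0.05 and 0.16 m and y of label in the frame of window between -0.02 and 0.02 m and z of label in the frame of window between -0.018 and 0.018 m and z of window in the frame of label above 0.04 m and angle between the x axis of window and the z axis of label, either way round below 0.42 rad and linear speed of scanner below 0.03 m/s and angular speed of scanner below 0.2 rad/s and contact force between the fingers and scanner above 1 N), for 0.9 s.
3. the scanner stands in its rest, let go (x of scanner in the frame of rest between -0.025 and 0.025 m and y of scanner in the frame of rest between -0.015 and 0.015 m and z of scanner in the frame of rest between 0.008 and 0.017 m and angle between scanner's own z axis and vertical below 0.08 rad and x of window in the frame of rest above 0.04 m and contact force between the fingers and scanner below 0.3 N and linear speed of scanner below 0.02 m/s), for 0.2 s.
4. the bar key is pressed (at least 4 of its 6 mm) with the scanner in its rest (value of joint key_bar above 0.004 m and x of scanner in the frame of rest between -0.025 and 0.025 m and y of scanner in the frame of rest between -0.015 and 0.015 m and z of scanner in the frame of rest between 0.008 and 0.017 m and angle between scanner's own z axis and vertical below 0.08 rad and x of window in the frame of rest above 0.04 m), for 0.04 s.
At the end, for the whole second after the job is handed in: The scanner stands at rest and released in its rest: upright within 0.08 rad, on the plinth (5 mm), within 25 mm along and 15 mm across of its place, head between the cheeks; the round and bar keys are up again; the clamped blank's label is within 10 mm of where it was (all of step 3 and value of joint each of key_bar, key_round below 0.002 m and distance of label from where it was at the start of the episode below 0.01 m); the robot touches nothing.
It fails at once if the square key is pressed (value of joint key_square above 0.003 m).
It fails at once if the scanner or the robot touches the clamped blank (contact force between any of scanner, the arm, the fingers and blank above 1 N).
It fails at once if the clamped blank is turned (its label moves more than 10 mm) (distance of label from where it was at the start of the episode above 0.01 m).
It fails at once if the scanner is dropped or slammed: over 0.4 m/s (a fall of 8 mm) out of the fingers or within 50 mm of its place in the rest (linear speed of scanner above 0.4 m/s and (distance between scanner and dock below 0.05 m or contact force between the fingers and scanner below 0.1 N)).
It fails at once if a bystander is moved more than 40 mm (distance of any of spare_left, spare_right, sanding_block, chisel, brush, glue, mug, mallet from where it was at the start of the episode above 0.04 m).
It also fails if it takes over 61 s, if anything falls off the work surface, if the arm or the gripper's body presses on something with over 40 N, if the wrist force passes 120 N, or if a joint passes its speed limit or range.

## Robot

A 6-joint arm with a two-finger parallel gripper is mounted at the origin on the work surface. World frame = base frame: x ahead of the robot, y to its left, z up, the work surface at z = 0. Lengths are in m, angles in rad, forces in N, time in s.
With the tool pointing down it reaches from about 0.375 to 0.9 m from the base axis. Payload 3.1 kg.
Tool frame: the origin (TCP) lies midway between the tips of the shut fingers; the grasp point (between the pads) lies 19 mm behind it; z points along the fingers, y is the line along which they close (so a half turn about z gives the same grasp; the last joint's range is limited). The gripper opens to 87 mm and grips with 3 to 60 N. Pads are 19 mm wide; open, the fingers measure 117 mm over their backs; the gripper's body (75 mm by 190 mm) begins 51 mm behind the grasp point.
Start: joints at [-1.431, 0.527, 1.433, -0, 1.181, -0.178], TCP at [0.196, -0.593, 0.223] pointing down, gripper open.
Joint ranges: [-3.08, 3.08], [-0.75, 2.2], [0.22, 2.44], [-1.43, 4.57], [0, 2.65], [-2.85, 2.85]. Speed limits (rad/s): [2.79, 2.79, 3.14, 3.14, 3.14, 3.14].

## Interface

Orientations are given as a unit quaternion [x, y, z, w].
In Python, from rig import robot gives the robot as it stands. The module is installed in compiled form; this text tells all that it offers.
- The arm moves only by the tool play_rows, never from a script. Its arguments are lists of equal length, an entry for each row: "gripper": the closure, from -1 (fully open) to 1 (shut); "delta_pos": the shift along the tool's x, y, z in cm, a list of three; "turn": the turn, a rotation vector about the tool's x, y, z in rad, a list of three. A call has 1 to 12 rows; each row is the pose to reach, as a shift and turn from the pose commanded when the call began, along the tool's axes at that moment; what a row does not reach only later rows make up. A row lasts 1/8 s, in which the tool goes at most 62.5 mm and 10.7 degrees, less where a joint would pass 70% of its speed; a pose out of reach is approached as far as the arm can. A call with a gripper value outside its range is refused whole. The fingers move at their own pace and stop on an object; "squeeze" is the grip in N (left out, the last holds). Time passes only in rows, so rows that repeat a pose let the fingers close. It gives the time, the measured TCP pose, the force, the opening and the grip force at its end, in the units of the state.
- robot.get_obs(): the state, without advancing time (a new reading comes with each control period).
- robot.camera(name): name is "side" or "top"; returns a dict with "color" (420x560x3 uint8, red, green, blue), "vfov" (degrees; the focal length in pixels is half the picture's height over the tangent of half this angle, whatever the lens; pixels are square), "cx", "cy" (the principal point, pixels), "k1" (the pictures are not rectified: a ray, as slopes to the right and down, at radius r is drawn at 1 + k1 r^2 times it, then the intrinsics apply), "R" (3x3) and "t" (3): a world point X has camera coordinates R X + t. Camera axes: x right, y down, z forward; pixel columns grow to the right and rows downward; lengths in m; the calibration is good to about 2 mm. A picture is of the moment at which its call begins. There is no depth.
- robot.hand_in(): hands the job in; it is judged then, once.
The state is a dict: "time": time; "q": joint angles; "joint_velocities": joint speeds; "joint_torque": joint torques, N m; "position": TCP position; "tool_rot": TCP orientation; "ft_force": force on the tool from outside, world axes, zero at the start; "moment": the same for the moment, N m; "grip_width": finger opening in m; "grip_force": force on a finger pad.
Only numpy, scipy, OpenCV 4.12 (cv2) and the standard library are available. Lean on these libraries where they do the work, as an engineer would, in place of code of your own. Each camera call takes 0.05 s, during which the arm holds its last target. There are 200 camera calls.

## Working session

There is one attempt and no reset: what is moved stays moved. The work goes in short steps, Python scripts to look and compute and a tool call to move; the robot and the scene stay as the last step left them, time stands still between calls to the robot, and variables do not carry over. Pictures are saved under pics/ and viewed, at most 10 in all, crops included, and the job is handed in when it is done.

Besides the shell and the picture viewer there is one more tool, called after ">>>" as name(argument=value, ...), one argument or row to a line, values as JSON. play_rows: Moves the arm, as the interface text tells. Its arguments: {"type":"object","properties":{"gripper":{"type":"array","items":{"type":"number"}},"delta_pos":{"type":"array","items":{"type":"array","items":{"type":"number"}}},"turn":{"type":"array","items":{"type":"array","items":{"type":"number"}}},"squeeze":{"type":"number"}},"required":["gripper","delta_pos","turn"]}

```bash
mkdir -p pics; python3 - <<'E'
from rig import robot
import cv2,pickle
for n in("top","side"):
    c=robot.camera(n); pickle.dump(c,open(n+".pkl","wb"))
    cv2.imwrite(f"pics/{n}0.png",cv2.resize(c["color"][:,:,::-1],(800,600),interpolation=cv2.INTER_CUBIC))
    print(n,{k:c[k] for k in c if k!="color"})
print(robot.get_obs())
E
```

```text
top {'vfov': 48.95965458564673, 'cx': 283.8218217404153, 'cy': 204.73912953307203, 'k1': -0.0048343857855125075, 'R': array([[-0.02699432, -0.99956055,  0.01224834],
       [-0.99504778,  0.02569586, -0.09601896],
       [ 0.09566204, -0.01477965, -0.99530414]]), 't': array([0.01977646, 0.52829234, 1.54657093])}
side {'vfov': 54.28301105402449, 'cx': 283.10885291241016, 'cy': 209.67049950150033, 'k1': -0.10705818591514478, 'R': array([[-9.99174615e-01, -4.06208475e-02, -1.87849847e-04],
       [-2.78686266e-02,  6.88850634e-01, -7.24367409e-01],
       [ 2.95538185e-02, -7.23764292e-01, -6.89414115e-01]]), 't': array([0.49842832, 0.11249757, 1.22678285])}
{'time': 0.1, 'q': array([-1.43051871e+00,  5.28390018e-01,  1.43375058e+00, -1.88091263e-05,
        1.18137989e+00, -1.78527775e-01]), 'joint_velocities': array([ 2.02683482e-05, -3.69076337e-03, -3.71327232e-03,  5.73020999e-04,
        4.56403578e-04,  5.33646256e-04]), 'joint_torque': array([-5.02900036e-05, -4.40986705e+01, -1.77150679e+01,  6.34508813e-02,
        5.33935195e-02, -3.70337796e-05]), 'position': array([ 0.19581035, -0.59285829,  0.22166665]), 'tool_rot': array([ 9.87321242e-01,  1.58731964e-01,  9.73843171e-06, -9.63906108e-04]), 'ft_force': array([0.17588625, 0.40521717, 0.11117439]), 'moment': array([0.00221115, 0.04801012, 0.03866447]), 'grip_force': 0.0, 'grip_width': 0.08667505972045146}
```

View pics/top0.png

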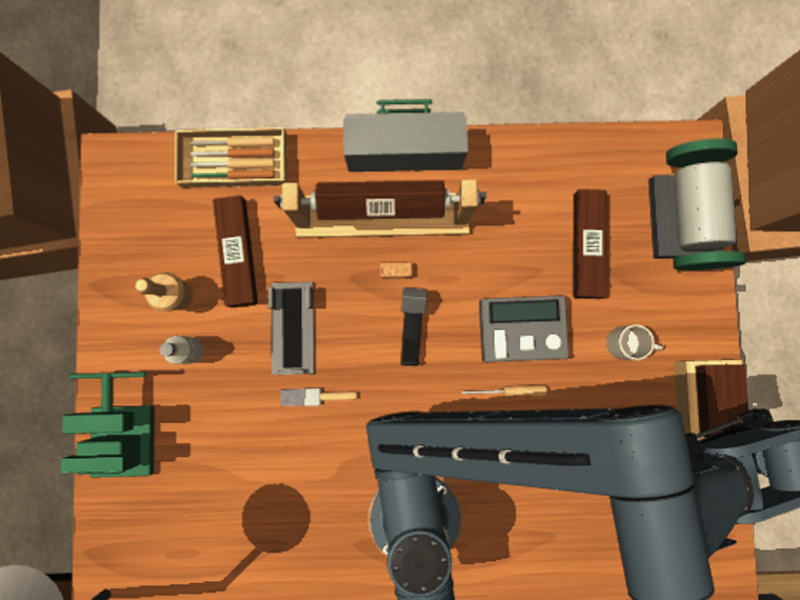

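View pics/side0.png

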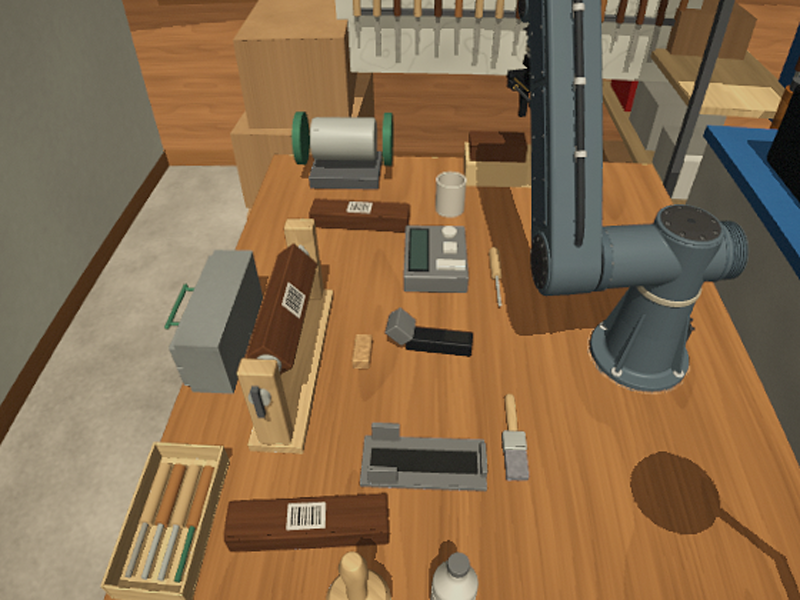

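The top picture (800 px scale) shows the label at (380,207), the scanner handle at (411,340) with its head at (414,300), the rest at (293,328), and the keys: bar (500,345), square (527,343), round (553,342). In the side picture the label is at (294,300), the scanner head at (400,327), the round key at (449,231) and the bar key at (450,265).

```bash
cat > h.py <<'E'
import numpy as np,cv2,pickle
from rig import robot
def load(n): return pickle.load(open(n+".pkl","rb"))
def K(c):
    f=210/np.tan(np.radians(c["vfov"]/2)); return np.array([[f,0,c["cx"]],[0,f,c["cy"]],[0,0,1.]])
def und(c,p): return cv2.undistortPoints(np.array(p,float).reshape(-1,1,2),K(c),np.array([c["k1"],0,0,0,0.]),None).reshape(-1,2)
def plane(c,p,z):
    d=np.c_[und(c,p),np.ones(len(np.reshape(p,(-1,2))))]@c["R"]; o=-c["R"].T@c["t"]
    return o+d*((z-o[2])/d[:,2])[:,None]
def tri(a,pa,b,pb):
    P=lambda c:np.c_[c["R"],c["t"]]
    X=cv2.triangulatePoints(P(a),P(b),und(a,pa).T,und(b,pb).T); return (X[:3]/X[3]).T
def proj(c,X): return cv2.projectPoints(np.array(X,float).reshape(-1,1,3),cv2.Rodrigues(c["R"])[0],c["t"],K(c),np.array([c["k1"],0,0,0,0.]))[0].reshape(-1,2)
def blobs(c,m,box,close=0,amin=20):
    s=560/800; x0,y0,x1,y1=[int(v*s) for v in box]
    k=np.zeros(m.shape,np.uint8); k[y0:y1,x0:x1]=m[y0:y1,x0:x1]
    if close: k=cv2.morphologyEx(k,cv2.MORPH_CLOSE,np.ones((close,close)))
    cs=[x for x in cv2.findContours(k,cv2.RETR_EXTERNAL,cv2.CHAIN_APPROX_NONE)[0] if len(x)>4 and cv2.contourArea(x)>amin]
    return sorted(cs,key=cv2.contourArea)[::-1]
def cen(x): m=cv2.moments(x); return [m["m10"]/m["m00"],m["m01"]/m["m00"]]
def hsv(c): return cv2.cvtColor(c["color"],cv2.COLOR_RGB2HSV)
E
python3 - <<'E'
from h import *
np.set_printoptions(precision=4,suppress=True)
T,S=load("top"),load("side")
w=lambda c:((hsv(c)[:,:,1]<70)&(hsv(c)[:,:,2]>170)).astype(np.uint8)
for n,c,lb,kb in(("top",T,(355,190,405,225),(488,325,568,362)),("side",S,(270,270,320,330),(430,222,466,273))):
    for x in blobs(c,w(c),lb,7): print(n,"label",cv2.contourArea(x),cen(x),cv2.minAreaRect(x), cv2.boxPoints(cv2.minAreaRect(x)).tolist(),cv2.approxPolyDP(x,3,True).reshape(-1,2).tolist())
    ks=blobs(c,w(c),kb)
    for x in ks: print(n,"key",cv2.contourArea(x),plane(c,cen(x),.062))
lt=cen(blobs(T,w(T),(355,190,405,225),7)[0]); ls=cen(blobs(S,w(S),(270,270,320,330),7)[0])
X=tri(T,lt,S,ls); print("label",X,proj(T,X)-lt,proj(S,X)-ls)
# handle black
for n,c,b,b2 in(("top",T,(395,285,430,370),(268,278,320,378)),("side",S,(380,305,480,360),(355,420,492,492))):
    V=hsv(c)[:,:,2]; Sa=hsv(c)[:,:,1]
    for x in blobs(c,(V<60).astype(np.uint8),b,0,60)[:2]:
        r=cv2.minAreaRect(x); print(n,"handle z36",cv2.contourArea(x),plane(c,cv2.boxPoints(r),.036)[:,:2].tolist())
    for x in blobs(c,((Sa<75)&(V>60)).astype(np.uint8),b,0,60)[:2]:
        r=cv2.minAreaRect(x); print(n,"head z80",cv2.contourArea(x),plane(c,cv2.boxPoints(r),.08)[:,:2].tolist())
    for x in blobs(c,(V<60).astype(np.uint8),b2,0,60)[:2]:
        r=cv2.minAreaRect(x); print(n,"rest dark z12",cv2.contourArea(x),plane(c,cv2.boxPoints(r),.012)[:,:2].tolist())
    for x in blobs(c,(Sa<90).astype(np.uint8),b2,3,60)[:2]:
        r=cv2.minAreaRect(x); print(n,"rest all z12",cv2.contourArea(x),plane(c,cv2.boxPoints(r),.012)[:,:2].tolist())
for n,c,b in(("top",T,(385,270,440,375)),("top",T,(262,272,325,382)),("side",S,(375,295,480,365)),("side",S,(350,415,500,500)),("top",T,(350,175,410,235)),("side",S,(250,240,330,370))):
    s=.7;x0,y0,x1,y1=[int(v*s) for v in b]
    im=c["color"][y0:y1,x0:x1,::-1]; f=390/max(im.shape[0]*1.0,im.shape[1]); im=cv2.resize(im,None,fx=f*.68,fy=f*.68,interpolation=cv2.INTER_NEAREST)
    cv=np.zeros((300,266,3),np.uint8); cv[:min(300,im.shape[0]),:min(266,im.shape[1])]=im[:300,:266]
    globals().setdefault("L",[]).append(cv)
cv2.imwrite("pics/crops.png",np.vstack([np.hstack(L[:3]),np.hstack(L[3:])]))
E
```

```text
top label 183.0 [265.94535519125685, 144.36338797814207] ((266.0, 144.5), (11.0, 18.0), 90.0) [[257.0, 139.0], [275.0, 139.0], [275.0, 150.0], [257.0, 150.0]] [[257, 140], [258, 150], [275, 149], [274, 139]]
top key 132.0 [[ 0.4006 -0.2079  0.062 ]]
top key 81.5 [[ 0.4026 -0.3322  0.062 ]]
top key 77.5 [[ 0.4018 -0.2703  0.062 ]]
side label 71.0 [204.13615023474176, 209.75586854460093] ((205.24002075195312, 209.6800079345703), (19.600000381469727, 14.800000190734863), 36.869895935058594) [[192.96002197265625, 209.72000122070312], [201.84002685546875, 197.8800048828125], [217.52001953125, 209.6400146484375], [208.6400146484375, 221.48001098632812]] [[202, 198], [197, 212], [209, 221], [212, 206], [210, 215], [203, 216], [200, 206], [209, 204]]
side key 112.0 [[ 0.4016 -0.2013  0.062 ]]
side key 58.0 [[ 0.4031 -0.2645  0.062 ]]
side key 51.5 [[ 0.4036 -0.327   0.062 ]]
label [[0.7042 0.0586 0.1834]] [[-0.0435 -0.3965]] [[0.4554 0.0624]]
top handle z36 378.0 [[0.35970051962416033, 0.022632290979234776], [0.48250944025573433, 0.00814386279199342], [0.47787141203221933, -0.031314401554037
[... 727 characters left out ...]
025292758419728556], [0.35726013212283214, -0.010566393239173633], [0.3650103152583806, 0.05411662176141452]]
side head z80 342.0 [[0.5484491638491793, 0.025274925248962465], [0.5157296386997594, -0.040607180556387124], [0.46111628724886894, 0.016614347533606133], [0.4947350736086634, 0.07816860142322346]]
side rest dark z12 978.0 [[0.5472900291509846, 0.30406643347889495], [0.5495994978768476, 0.25985952087171516], [0.3589741692450357, 0.2596570877833593], [0.3620699298372616, 0.3037199666182988]]
side rest all z12 3174.0 [[0.562286349738091, 0.3361438989124394], [0.5695821355196014, 0.20365040496331588], [0.33457187796803245, 0.20630630368251657], [0.3465554391844161, 0.33786637269059544]]
```

View pics/crops.png

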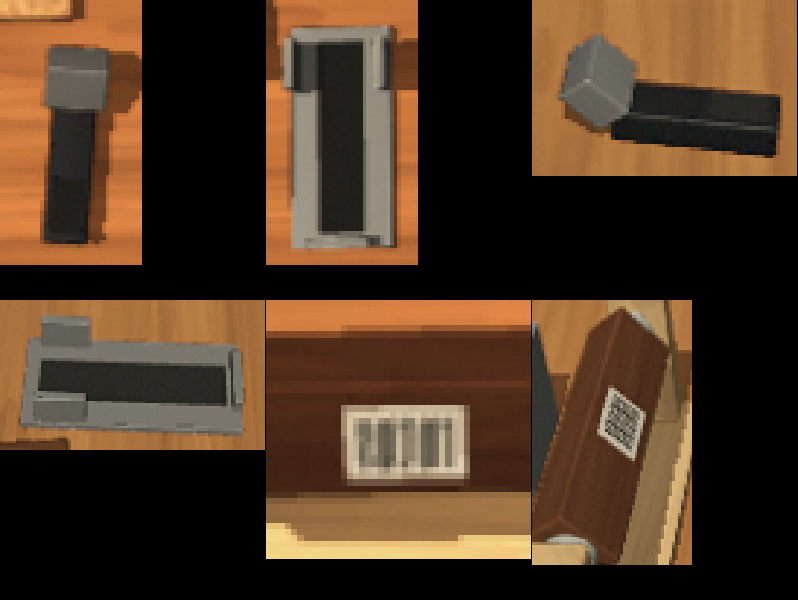

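The crops show the handle edges in the top view, the dark strip of the rest lying along x, and clear label corners: top at about (257,139), (276,139), (276.5,150), (257.5,150.5); side at about (202,198), (213.5,203.5), (209,222.5), (197,213.5). I'll fit the poses from these.

```bash
python3 - <<'E'
from h import *
from scipy.optimize import least_squares
np.set_printoptions(precision=4,suppress=True)
T,S=load("top"),load("side")
# order: (+x,-y),(-x,-y),(-x,+y),(+x,+y) ; x "up the label"
pt=np.array([[276.0,138.3],[276.4,149.8],[257.2,150.4],[256.6,138.4]]); ps=np.array([[202,197.7],[213.3,203.5],[208.8,222.4],[197.1,213.5]])
X=tri(T,pt,S,ps); print(X, np.linalg.norm(X-np.roll(X,-1,0),axis=1))
def model(p):
    c,yaw,a=p[:3],p[3],p[4]
    y=np.array([-np.sin(yaw),np.cos(yaw),0]); f=np.array([np.cos(yaw),np.sin(yaw),0])
    n=-np.cos(a)*f+np.array([0,0,np.sin(a)]); u=np.sin(a)*f+np.array([0,0,np.cos(a)])
    return np.array([c+.022*s*u+.03*t*y for s,t in((1,-1),(-1,-1),(-1,1),(1,1))]),n
r=least_squares(lambda p:np.r_[(proj(T,model(p)[0])-pt).ravel(),(proj(S,model(p)[0])-ps).ravel()],[.704,.0586,.186,0,.78])
print("label",r.x,"elev deg",np.degrees(r.x[4]),"n",model(r.x)[1],"resid",np.abs(r.fun).max())
m=hsv(T)[:,:,2]<60
rows=range(224,252); P=[];W=[]
for v in rows:
    u=np.where(m[v,276:300])[0]+276; P.append([u.mean(),v]); W.append(len(u))
G=plane(T,P,.036); k=np.polyfit(G[:,0],G[:,1],1); print("handle line yaw deg",np.degrees(np.arctan(k[0])),"y at .42",np.polyval(k,.42),"width px",np.median(W), "mm/px",1000*abs(G[0,0]-G[-1,0])/27)
u=np.where(m[:,286:290].any(1))[0]; u=u[(u>200)&(u<262)]; print("handle x range rows",u.min(),u.max(),plane(T,[[287,u.max()+.5],[287,u.min()-.5]],.036))
# rest strip
P=[]
for v in range(210,255):
    q=np.where(m[v,190:222])[0]+190; P.append([q.mean(),v])
P=np.array(P);G=plane(T,P[12:-2],.012); k=np.polyfit(G[:,0],G[:,1],1); print("rest yaw",np.degrees(np.arctan(k[0])),"y at .45",np.polyval(k,.45))
E
```

```text
[[0.7165 0.0268 0.1977]
 [0.6866 0.0265 0.1772]
 [0.6895 0.0868 0.1651]
 [0.7181 0.0864 0.1965]] [0.0362 0.0615 0.0425 0.0597]
label [ 0.7026  0.0566  0.1839 -0.0048  0.7513] elev deg 43.04698266636006 n [-0.7308  0.0035  0.6826] resid 2.5511451912798577
handle line yaw deg -5.967247116452588 y at .42 -0.004348207693006895 width px 12.0 mm/px 3.3469326486346604
handle x range rows 219 255 [[ 0.3566 -0.0001  0.036 ]
 [ 0.4807 -0.0035  0.036 ]]
rest yaw 0.7681684638791322 y at .45 0.2798908364754293
```

>>> play_rows(
  gripper=[1],
  delta_pos=[
    [0,0,0],
  ],
  turn=[
    [0,0,0],
  ],
)

```text
time: 0.22
position: [0.1958, -0.5931, 0.222]
tool_rot: [0.987, 0.159, -0.0, -0.001]
ft_force: [0.1, -0.1, -0.5]
grip_width: 0.0823
grip_force: 0.0
```

Label is at about (0.703, 0.057, 0.186), 43° elevation; scanner yaw is -6° with its grasp point at about (0.421, -0.005). Both match the given sizes. Next comes the round key.

```bash
cat >> h.py <<'E'
from scipy.spatial.transform import Rotation as Ro
def go(*targets,o=None):
    "targets (x,y,z,yaw deg[,pitch]); prints rows as cm and rotvec from present pose"
    o=robot.get_obs(); R=Ro.from_quat(o["tool_rot"]); print(np.round(o["position"],4),"t",o["time"],"w",round(o["grip_width"],4))
    for t in targets:
        Q=Ro.from_euler("z",t[3],degrees=True)*Ro.from_euler("x",180,degrees=True)
        print(np.round(R.inv().apply(np.array(t[:3])-o["position"])*100,2).tolist(),np.round((R.inv()*Q).as_rotvec(),3).tolist())
E
python3 - <<'E'
from h import *
go((.403,-.3295,.2,0),(.403,-.3295,.075,0),(.403,-.3295,.0555,0))
E
```

```text
[ 0.1958 -0.5931  0.222 ] t 0.225 w 0.0823
[27.93, -18.54, 2.23] [-0.001, 0.0, 0.319]
[27.93, -18.52, 14.73] [-0.001, 0.0, 0.319]
[27.93, -18.52, 16.68] [-0.001, 0.0, 0.319]
```

>>> play_rows(
  gripper=[1,1,1,1,1,1,1,1,1,1,1,1],
  delta_pos=[
    [5,-3.3,1],
    [10,-6.6,1.5],
    [15,-10,2],
    [20,-13.3,2.2],
    [25,-16.5,2.2],
    [27.9,-18.5,2.2],
    [27.9,-18.5,2.2],
    [27.9,-18.5,6],
    [27.9,-18.5,10],
    [27.9,-18.5,14],
    [27.9,-18.5,14.7],
    [27.9,-18.5,14.7],
  ],
  turn=[
    [0,0,0.06],
    [0,0,0.12],
    [0,0,0.18],
    [0,0,0.24],
    [0,0,0.3],
    [0,0,0.319],
    [0,0,0.319],
    [0,0,0.319],
    [0,0,0.319],
    [0,0,0.319],
    [0,0,0.319],
    [0,0,0.319],
  ],
  squeeze=25,
)

```text
time: 1.72
position: [0.4027, -0.3313, 0.0757]
tool_rot: [1.0, -0.001, 0.0, 0.0]
ft_force: [-0.2, -0.6, 0.2]
grip_width: 0.0005
grip_force: 0.0
```

>>> play_rows(
  gripper=[1,1,1,1,1],
  delta_pos=[
    [0,0,1],
    [0,0,1.6],
    [0,0,2.0],
    [0,0,2.05],
    [0,0,2.05],
  ],
  turn=[
    [0,0,0],
    [0,0,0],
    [0,0,0],
    [0,0,0],
    [0,0,0],
  ],
)

```text
time: 2.35
position: [0.4034, -0.3312, 0.0563]
tool_rot: [1.0, 0.0, 0.001, 0.001]
ft_force: [-1.6, 0.5, 8.4]
grip_width: 0.0006
grip_force: 4.3
```

>>> play_rows(
  gripper=[1,1,-1,-1,-1,-1,-1,-1,-1,-1,-1,-1],
  delta_pos=[
    [0,0,-3],
    [0,0,-8],
    [0.5,-5,-12],
    [0.9,-10.5,-13],
    [1.2,-16,-13],
    [1.4,-21.5,-13],
    [1.6,-27,-13],
    [1.8,-32.7,-13],
    [1.8,-32.7,-13],
    [1.8,-32.7,-9],
    [1.8,-32.7,-5],
    [1.8,-32.7,-5],
  ],
  turn=[
    [0,0,0],
    [0,0,0],
    [0,0,0.02],
    [0,0,0.04],
    [0,0,0.06],
    [0,0,0.08],
    [0,0,0.105],
    [0,0,0.105],
    [0,0,0.105],
    [0,0,0.105],
    [0,0,0.105],
    [0,0,0.105],
  ],
)

```text
time: 3.85
position: [0.4191, -0.0036, 0.1032]
tool_rot: [0.999, -0.053, -0.003, -0.001]
ft_force: [0.3, 0.5, -0.4]
grip_width: 0.0853
grip_force: 0.0
```

```bash
python3 - <<'E'
from h import *
go((.421,-.0045,.06,-6),(.421,-.0045,.007,-6))
c=robot.camera("side"); pickle.dump(c,open("side1.pkl","wb"))
cv2.imwrite("pics/side1.png",cv2.resize(c["color"][150:300,200:400,::-1],(800,600),interpolation=cv2.INTER_CUBIC))
E
```

```text
[ 0.4191 -0.0036  0.1032] t 3.85 w 0.0853
[0.23, 0.07, 4.32] [-0.001, 0.006, -0.002]
[0.26, 0.07, 9.62] [-0.001, 0.006, -0.002]
```

View pics/side1.png

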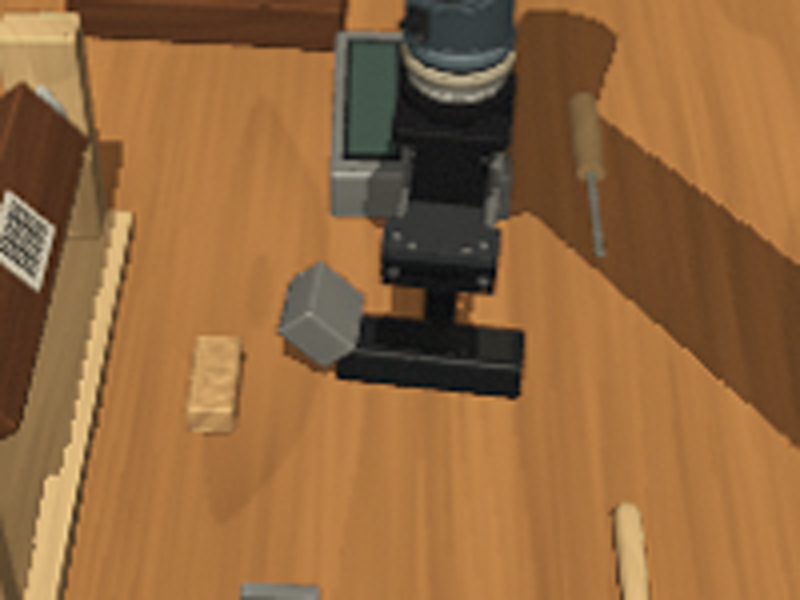

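The gripper is centred over the handle (fingers near (445,305) in the crop), so I'm descending and gripping.

>>> play_rows(
  gripper=[-1,-1,-1,-1,-1,1,1,1,1,1,1,1],
  delta_pos=[
    [0.2,0,3],
    [0.2,0,6],
    [0.2,0,8.5],
    [0.2,0,9.5],
    [0.2,0,9.5],
    [0.2,0,9.5],
    [0.2,0,9.5],
    [0.2,0,9.5],
    [0.2,0,9.5],
    [0.2,0,9.5],
    [0.2,0,9.5],
    [0.2,0,9.5],
  ],
  turn=[
    [0,0,0],
    [0,0,0],
    [0,0,0],
    [0,0,0],
    [0,0,0],
    [0,0,0],
    [0,0,0],
    [0,0,0],
    [0,0,0],
    [0,0,0],
    [0,0,0],
    [0,0,0],
  ],
  squeeze=35,
)

```text
time: 5.4
position: [0.4229, -0.0035, 0.0101]
tool_rot: [0.999, -0.053, -0.0, -0.0]
ft_force: [-0.4, 0.5, 1.8]
grip_width: 0.0418
grip_force: 35.0
```

>>> play_rows(
  gripper=[1,1,1,1,1,1,1,1,1,1,1,1],
  delta_pos=[
    [0,0,-1],
    [0,0,-4],
    [0,0,-8],
    [0,0,-13],
    [0,0,-18],
    [0,-1,-23],
    [2,-3,-24],
    [4,-5,-24],
    [6,-7.2,-24],
    [8,-7.2,-24],
    [8.5,-7.2,-23],
    [8.5,-7.2,-22.5],
  ],
  turn=[
    [0,0,0],
    [0,0,0],
    [0,0,0],
    [0,0,0],
    [0,0,0],
    [0,0,-0.02],
    [0,0,-0.05],
    [0,0,-0.08],
    [0,0,-0.105],
    [0,0,-0.105],
    [0,0,-0.105],
    [0,0,-0.105],
  ],
)

```text
time: 6.9
position: [0.5132, 0.0591, 0.2337]
tool_rot: [1.0, -0.0, -0.002, -0.0]
ft_force: [0.3, -0.3, -2.4]
grip_width: 0.0414
grip_force: 35.0
```

```bash
python3 - <<'E'
from h import *
ims=[]
for n in("side","top"):
    c=robot.camera(n); pickle.dump(c,open(n+"2.pkl","wb"))
    ims.append(c["color"][90:290,130:330,::-1])
cv2.imwrite("pics/scan.png",cv2.resize(np.hstack(ims),(800,400),interpolation=cv2.INTER_CUBIC))
go((.5334,.057,.2305,0))
# predicted pixels from the measured pose: scanner frame -> world
o=robot.get_obs(); R=Ro.from_quat(o["tool_rot"]); A=R*Ro.from_euler("x",180,degrees=True)
og=o["position"]+A.apply([.0233,0,-.010])
for p in([-.09,.021,.036],[-.09,-.021,.036],[.0755,0,.0365],[.032,.021,.036]):
    X=og+A.apply(p)
    print(p,X.round(4),*[((proj(load(n),X)[0]-[130,90])*2+[f,0]).round(1) for n,f in(("side",0),("top",400))])
print("label dist/dir",(og+A.apply([.0755,0,.0365])-[.703,.057,.186]).round(4))
E
```

```text
[0.5127 0.0591 0.2337] t 7.0 w 0.0418
[2.07, 0.21, 0.31] [-0.0, 0.005, -0.001]
[-0.09, 0.021, 0.036] [0.4462 0.0801 0.26  ] [346.5 212.3] [659.7 272.1]
[-0.09, -0.021, 0.036] [0.4462 0.0381 0.26  ] [346.7 190.2] [688.8 271.3]
[0.0755, 0, 0.0365] [0.6117 0.059  0.2597] [214.1 197.7] [671.6 158.3]
[0.032, 0.021, 0.036] [0.5682 0.08   0.2594] [247.2 209.9] [657.9 188.3]
label dist/dir [-0.0913  0.002   0.0737]
```

View pics/scan.png

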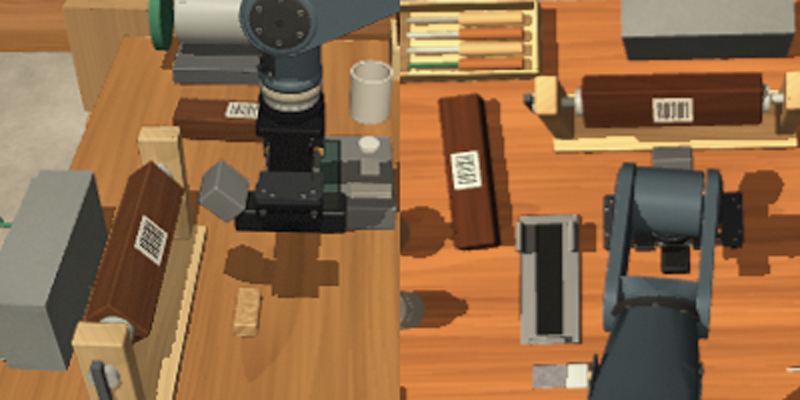

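The scanner sits as predicted: its rear end is at (662–690, 272) in the top half, and its head faces the label. I'll close the last 2 cm and hold.

>>> play_rows(
  gripper=[1,1,1,1,1,1,1,1,1,1,1,1],
  delta_pos=[
    [0.7,0.1,0.1],
    [1.4,0.2,0.2],
    [2,0.2,0.3],
    [2,0.2,0.3],
    [2,0.2,0.3],
    [2,0.2,0.3],
    [2,0.2,0.3],
    [2,0.2,0.3],
    [2,0.2,0.3],
    [2,0.2,0.3],
    [2,0.2,0.3],
    [2,0.2,0.3],
  ],
  turn=[
    [0,0,0],
    [0,0,0],
    [0,0,0],
    [0,0,0],
    [0,0,0],
    [0,0,0],
    [0,0,0],
    [0,0,0],
    [0,0,0],
    [0,0,0],
    [0,0,0],
    [0,0,0],
  ],
)

```text
time: 8.5
position: [0.535, 0.0571, 0.232]
tool_rot: [1.0, -0.0, 0.0, -0.0]
ft_force: [-0.3, -0.3, -2.0]
grip_width: 0.0417
grip_force: 35.0
```

```bash
python3 - <<'E'
from h import *
np.set_printoptions(precision=4,suppress=True)
o=robot.get_obs(); A=Ro.from_quat(o["tool_rot"])*Ro.from_euler("x",180,degrees=True)
og=o["position"]+A.apply([.0233,0,-.010]); w=og+A.apply([.0755,0,.0365]); W=A*Ro.from_euler("y",45,degrees=True)
print(o["position"],o["joint_velocities"],"label in window",W.inv().apply(np.array([.703,.057,.186])-w))
# blank edges: top side-view check of head position
c=robot.camera("side"); im=c["color"][140:240,180:313,::-1]; cv2.imwrite("pics/scan2.png",cv2.resize(im,(798,600),interpolation=cv2.INTER_CUBIC))
for p in([.092,.029,.05],[.032,.029,.05],[.0755,0,.0365],[.062,.029,.08],[.062,.029,.02]):
    print(p,(proj(c,og+A.apply(p))[0]-[180,140])*6)
print("lab",(proj(c,[.703,.057,.186])[0]-[180,140])*6)
E
```

```text
[0.535  0.0571 0.232 ] [-0.0012  0.0024  0.0006  0.0007 -0.0009  0.0007] label in window [ 0.1002 -0.0001 -0.0024]
[0.092, 0.029, 0.05] [237.485  311.2496]
[0.032, 0.029, 0.05] [384.1898 315.0379]
[0.0755, 0, 0.0365] [290.5862 291.023 ]
[0.062, 0.029, 0.08] [304.2419 256.2558]
[0.062, 0.029, 0.02] [316.8972 367.7315]
lab [150.0667 412.2051]
```

View pics/scan2.png

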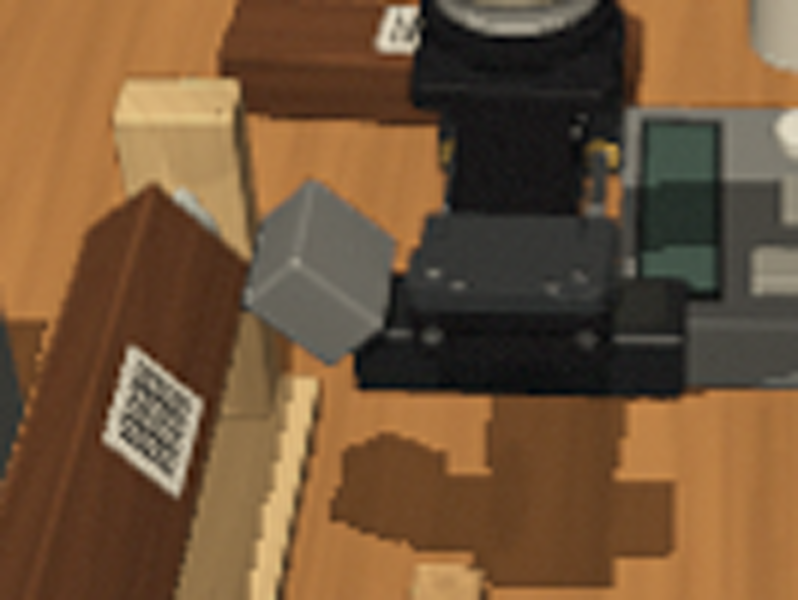

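The head's near face is centred at about (316,310), against (311,313) predicted. The label is centred at (153,421), so the aim is within a few mm. I'll hold a bit longer to be sure.

>>> play_rows(
  gripper=[1,1,1,1,1,1,1,1,1,1],
  delta_pos=[
    [0,0,0],
    [0,0,0],
    [0,0,0],
    [0,0,0],
    [0,0,0],
    [0,0,0],
    [0,0,0],
    [0,0,0],
    [0,0,0],
    [0,0,0],
  ],
  turn=[
    [0,0,0],
    [0,0,0],
    [0,0,0],
    [0,0,0],
    [0,0,0],
    [0,0,0],
    [0,0,0],
    [0,0,0],
    [0,0,0],
    [0,0,0],
  ],
)

```text
time: 9.8
position: [0.535, 0.0571, 0.2321]
tool_rot: [1.0, -0.0, -0.0, -0.0]
ft_force: [0.6, 0.2, -3.0]
grip_width: 0.0419
grip_force: 35.0
```

```bash
python3 - <<'E'
from h import *
np.set_printoptions(precision=4,suppress=True)
# rest: outline pixels from first pictures: predict corners for a candidate pose and compare with grey mask extents
c=robot.camera("top"); pickle.dump(c,open("top3.pkl","wb"))
S=load("side"); 
for n,c,b in(("top",c,(262,272,325,382)),("side",S,(350,415,500,500))):
    H=hsv(c); m=((H[:,:,1]<90)&(H[:,:,2]>60)).astype(np.uint8); d=(H[:,:,2]<60).astype(np.uint8)
    for nm,k in(("grey",m),("dark",d)):
        x=blobs(c,k,b,0,40)[0]; print(n,nm,cv2.boundingRect(x),cv2.approxPolyDP(x,2,True).reshape(-1,2).tolist())
    Q=lambda x,y,z:proj(c,[.4535+x,.281+y,z])[0]
    for p in((-.11,.05,.012),(-.11,-.05,.012),(.11,-.05,.012),(.11,.05,.012),(.09,.039,.056),(.04,.039,.056),(.09,-.039,.056),(.04,-.039,.056),(-.105,.0,.032)): print(p,Q(*p))
x=blobs(load("top3"),(hsv(load("top3"))[:,:,2]<60).astype(np.uint8),(262,272,325,382),0,40)[0]
E
```

```text
top grey (188, 197, 32, 65) [[217, 197], [190, 198], [188, 201], [189, 215], [190, 202], [193, 203], [190, 261], [219, 260]]
top dark (197, 202, 14, 55) [[210, 202], [197, 203], [199, 256], [210, 256]]
(-0.11, 0.05, 0.012) [189.3331 261.9412]
(-0.11, -0.05, 0.012) [218.8834 261.1358]
(0.11, -0.05, 0.012) [218.0134 196.6992]
(0.11, 0.05, 0.012) [188.8529 197.4408]
(0.09, 0.039, 0.056) [189.6603 201.8398]
(0.04, 0.039, 0.056) [189.7727 216.7936]
(0.09, -0.039, 0.056) [213.0822 201.2412]
(0.04, -0.039, 0.056) [213.2675 216.1832]
(-0.105, 0.0, 0.032) [203.1439 260.1937]
side grey (252, 296, 89, 48) [[255, 306], [253, 340], [340, 342], [338, 308], [280, 306], [279, 297], [261, 296], [261, 304]]
side dark (259, 314, 75, 18) [[260, 314], [259, 325], [277, 326], [278, 329], [333, 331], [332, 316]]
(-0.11, 0.05, 0.012) [341.0256 341.3202]
(-0.11, -0.05, 0.012) [338.9292 306.6522]
(0.11, -0.05, 0.012) [254.905  303.9064]
(0.11, 0.05, 0.012) [251.3607 338.2466]
(0.09, 0.039, 0.056) [259.0561 325.3673]
(0.04, 0.039, 0.056) [279.9006 326.1557]
(0.09, -0.039, 0.056) [261.5446 298.1576]
(0.04, -0.039, 0.056) [281.3222 298.857 ]
(-0.105, 0.0, 0.032) [338.7592 319.1997]
```

>>> play_rows(
  gripper=[1,1,1,1,1,1,1,1,1,1,1,1],
  delta_pos=[
    [-2.5,0,0],
    [-6,-1,0],
    [-9,-4,0],
    [-10.5,-8,0],
    [-10.5,-12,1],
    [-10.5,-16,2],
    [-10.5,-20,4],
    [-10.5,-22.4,6],
    [-10.5,-22.4,8],
    [-10.5,-22.4,10],
    [-10.5,-22.4,11],
    [-10.5,-22.4,11],
  ],
  turn=[
    [0,0,0],
    [0,0,0],
    [0,0,0],
    [0,0,0],
    [0,0,0],
    [0,0,0],
    [0,0,0],
    [0,0,0],
    [0,0,0],
    [0,0,0],
    [0,0,0],
    [0,0,0],
  ],
)

```text
time: 11.35
position: [0.4299, 0.2809, 0.1216]
tool_rot: [1.0, -0.0, -0.001, 0.0]
ft_force: [0.6, 0.5, -2.7]
grip_width: 0.0418
grip_force: 35.0
```

```bash
python3 - <<'E'
from h import *
go((.430,.281,.06,0),(.430,.281,.022,0))
c=robot.camera("side"); im=c["color"][240:360,220:380,::-1]; cv2.imwrite("pics/pre.png",cv2.resize(im,(800,600),interpolation=cv2.INTER_CUBIC))
o=robot.get_obs(); A=Ro.from_quat(o["tool_rot"])*Ro.from_euler("x",180,degrees=True); og=o["position"]+A.apply([.0233,0,-.010])
for p in([-.09,.021,0],[.032,.021,0],[-.09,.021,.036],[.062,.029,.05]): print(p,((proj(c,og+A.apply(p))[0]-[220,240])*5).round(1))
E
```

```text
[0.4299 0.2809 0.1216] t 11.35 w 0.0418
[0.02, -0.01, 6.16] [0.0, 0.001, -0.0]
[0.02, -0.01, 9.96] [0.0, 0.001, -0.0]
[-0.09, 0.021, 0] [580.4 343. ]
[0.032, 0.021, 0] [317.4 334.6]
[-0.09, 0.021, 0.036] [587.8 299. ]
[0.062, 0.029, 0.05] [249.3 285.3]
```

View pics/pre.png

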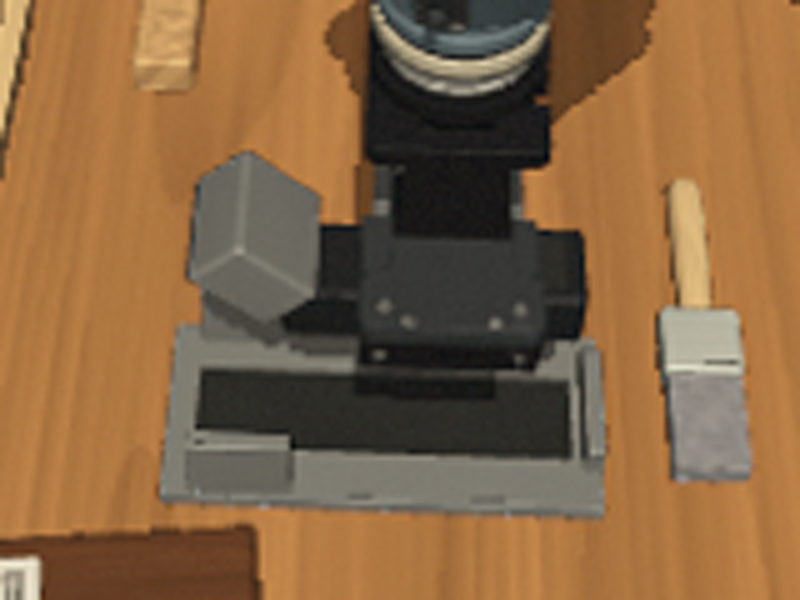

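The scanner hangs level over the rest, with its rear edge at (580,340) against (580,343) predicted. I'll lower it slowly.

>>> play_rows(
  gripper=[1,1,1,1,1,1,1,1,1,1],
  delta_pos=[
    [0,0,2],
    [0,0,4],
    [0,0,6],
    [0,0,7.5],
    [0,0,8.5],
    [0,0,9.1],
    [0,0,9.5],
    [0,0,9.8],
    [0,0,9.9],
    [0,0,9.9],
  ],
  turn=[
    [0,0,0],
    [0,0,0],
    [0,0,0],
    [0,0,0],
    [0,0,0],
    [0,0,0],
    [0,0,0],
    [0,0,0],
    [0,0,0],
    [0,0,0],
  ],
)

```text
time: 12.65
position: [0.4302, 0.2812, 0.0232]
tool_rot: [1.0, -0.0, 0.0, -0.0]
ft_force: [0.1, -0.0, -3.4]
grip_width: 0.0418
grip_force: 35.0
```

>>> play_rows(
  gripper=[1,1,1],
  delta_pos=[
    [0,0,0.1],
    [0,0,0.15],
    [0,0,0.15],
  ],
  turn=[
    [0,0,0],
    [0,0,0],
    [0,0,0],
  ],
)

```text
time: 13.02
position: [0.4302, 0.2812, 0.0221]
tool_rot: [1.0, -0.0, 0.0, -0.0]
ft_force: [-1.3, -0.4, 3.7]
grip_width: 0.042
grip_force: 35.0
```

Contact is made (the force changed sign), so I can release, first gently and then fully.

>>> play_rows(
  gripper=[0,0,-1,-1,-1,-1,-1,-1,-1,-1,-1,-1],
  delta_pos=[
    [0,0,0],
    [0,0,0],
    [0,0,0],
    [0,0,0],
    [0,0,0],
    [0,0,0],
    [0,0,0],
    [0,0,0],
    [0,0,-2],
    [0,0,-6],
    [0,0,-11],
    [0,0,-16],
  ],
  turn=[
    [0,0,0],
    [0,0,0],
    [0,0,0],
    [0,0,0],
    [0,0,0],
    [0,0,0],
    [0,0,0],
    [0,0,0],
    [0,0,0],
    [0,0,0],
    [0,0,0],
    [0,0,0],
  ],
)

```text
time: 14.52
position: [0.4297, 0.2809, 0.1829]
tool_rot: [1.0, -0.0, -0.0, 0.0]
ft_force: [-0.1, 0.7, 0.8]
grip_width: 0.0871
grip_force: 0.0
```

```bash
python3 - <<'E'
from h import *
ims=[]
c=robot.camera("side"); im=c["color"][240:360,220:380,::-1]; cv2.imwrite("pics/post.png",cv2.resize(im,(800,600),interpolation=cv2.INTER_CUBIC))
og=np.array([.4535,.281,.012])
for p in([-.09,.021,0],[-.09,.021,.036],[-.09,-.021,.036],[.062,.029,.05]): print(p,((proj(c,og+p)[0]-[220,240])*5).round(1))
go((.401,-.2045,.2,0),(.401,-.2045,.075,0))
E
```

```text
[-0.09, 0.021, 0] [562. 453.]
[-0.09, 0.021, 0.036] [568.4 415.3]
[-0.09, -0.021, 0.036] [564.8 341.6]
[0.062, 0.029, 0.05] [254.6 404.3]
[0.4335 0.2827 0.1891] t 14.575 w 0.0868
[-3.25, 48.71, -1.33] [-0.004, -0.011, 0.0]
[-3.39, 48.77, 11.17] [-0.004, -0.011, 0.0]
```

View pics/post.png

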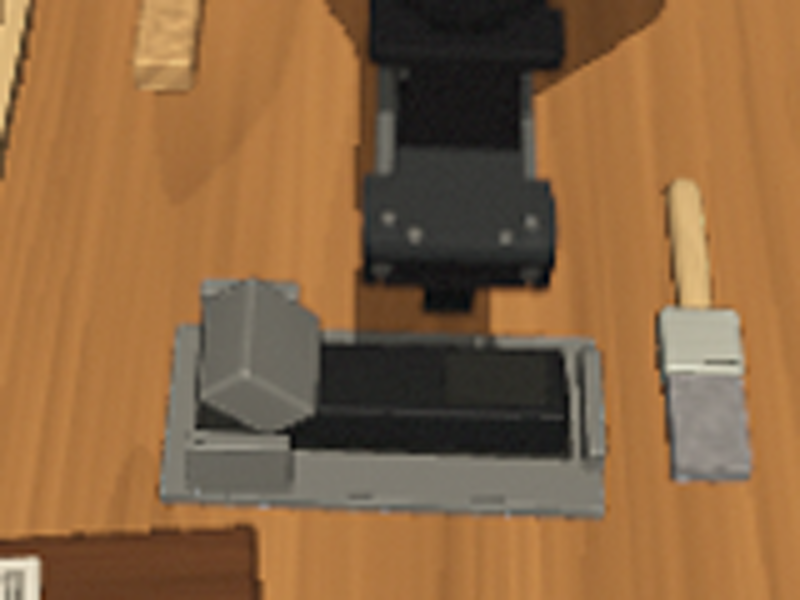

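The scanner stands in the rest with its head between the cheeks and its rear end at (567,413), as predicted. Next is the bar key.

>>> play_rows(
  gripper=[1,1,1,1,1,1,1,1,1,1,1,1],
  delta_pos=[
    [-0.3,4,-1.5],
    [-0.6,8.5,-1.5],
    [-1,13,-1.5],
    [-1.3,18,-1.5],
    [-1.6,23,-1.5],
    [-2,28,-1.5],
    [-2.3,33,-1.5],
    [-2.6,38,-1.5],
    [-2.8,43,-1.5],
    [-2.9,48.5,-1.5],
    [-2.9,48.5,-1.5],
    [-2.9,48.5,-1.5],
  ],
  turn=[
    [0,0,0],
    [0,0,0],
    [0,0,0],
    [0,0,0],
    [0,0,0],
    [0,0,0],
    [0,0,0],
    [0,0,0],
    [0,0,0],
    [0,0,0],
    [0,0,0],
    [0,0,0],
  ],
)

```text
time: 16.08
position: [0.4002, -0.2031, 0.1962]
tool_rot: [1.0, -0.001, -0.001, -0.001]
ft_force: [-0.5, 1.0, -0.7]
grip_width: 0.0002
grip_force: 0.0
```

```bash
python3 - <<'E'
from h import *
go((.401,-.2045,.075,0),(.401,-.2045,.0553,0))
E
```

```text
[ 0.4002 -0.2031  0.1962] t 16.075 w 0.0002
[0.09, 0.16, 12.11] [-0.002, 0.001, -0.001]
[0.1, 0.16, 14.08] [-0.002, 0.001, -0.001]
```

>>> play_rows(
  gripper=[1,1,1,1,1,1,1,1],
  delta_pos=[
    [0,0,4],
    [0,0,8],
    [0,0,11],
    [0,0,12.5],
    [0,0,13.5],
    [0,0,14.1],
    [0,0,14.2],
    [0,0,14.2],
  ],
  turn=[
    [0,0,0],
    [0,0,0],
    [0,0,0],
    [0,0,0],
    [0,0,0],
    [0,0,0],
    [0,0,0],
    [0,0,0],
  ],
)

```text
time: 17.08
position: [0.4005, -0.202, 0.0562]
tool_rot: [1.0, 0.0, -0.0, -0.001]
ft_force: [-0.4, 6.2, 14.5]
grip_width: 0.0004
grip_force: 7.3
```

>>> play_rows(
  gripper=[1,1,1,1,1,1],
  delta_pos=[
    [0,0,-2],
    [0,0,-6],
    [0,0,-11],
    [0,0,-14],
    [0,0,-14],
    [0,0,-14],
  ],
  turn=[
    [0,0,0],
    [0,0,0],
    [0,0,0],
    [0,0,0],
    [0,0,0],
    [0,0,0],
  ],
)

```text
time: 17.82
position: [0.4005, -0.2033, 0.1942]
tool_rot: [1.0, 0.0, -0.0, -0.0]
ft_force: [1.8, 0.8, 0.9]
grip_width: 0.0003
grip_force: 0.0
```

```bash
python3 -c "
from rig import robot
o=robot.get_obs(); print(o['position'],o['ft_force'],o['time']); print(robot.hand_in())"
```

```text
[ 0.40051982 -0.20328094  0.19422809] [1.79021919 0.77828889 0.88519206] 17.825
the job is handed in; nothing more can be done
None
```

I finished the whole sequence and handed the job in at 17.8 s. The hand-in call returned no verdict, but my measurements put every step within its limits: round key pressed, label scanned from about 100 mm, scanner set in its rest, bar key pressed.

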